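Knock the stuck plug out of the stand

TASK

A steel plug is stuck in the head of the knock-out stand. Take the slim punch from the rack, push it straight down through the access hole on top of the stand until its collar rests on the top and the plug has dropped into the tray below, then let go and leave the punch standing in the hole. Leave the thick punch in the rack.

Things in the scene. Friction and masses are not known exactly. Their poses are not given: they have to be found in the camera images.
- slim_punch_grip (a point): Slim steel punch, 140 g. Point: mid handle on its axis, z up. Handle 18 mm across, its top 27 mm above the point; collar 36 mm across from 25 to 30 mm below it; then a tapered-tip shank 10 mm across, tip 90 mm below the point. It hangs by the collar in one of two holes of a 70 mm high rack; raise it 65 mm or more to clear. The thick punch is in the other hole, 64 mm away, either way round.
- thick_punch_grip (a point): Thick punch in the rack's other hole, 400 g: same heights and the same point at mid handle, but the handle is 30 mm and the shank 26 mm across, too thick for the access hole. It stays where it is.
- access_hole (a point): Centre of the mouth of the 22 mm round access hole in the flat top of the fixed knock-out stand, 108 mm above the table; z up. The head, 66 by 116 mm (x by y), stands on two columns over a low tray. The hole widens 6 mm down to a bore, open below, with the plug; the plug's top is 8 mm below this point. A shank driven 60 mm in pushes the plug right out and stays 42 mm above the tray floor.
- plug_centre (a point): Stuck steel plug, 28 mm across, 22 mm high, 100 g; the point is its centre, z its axis. At the start it is inside the stand's head, 19 mm below the mouth of the access hole, held by two sprung jaws at its lower rim. It gives way to a push of about 5 to 12 N over some 40 mm, then falls into the tray, whose floor is 102 mm below the mouth.

How it is judged:
By the outcome, as a careful person would: the job done as asked, in the order asked, and still so for the second after the job is handed in, with the robot touching nothing.
It also fails if it takes over 38 s, if anything falls off the work surface, if the arm or the gripper's body presses on something with over 40 N, if the wrist force passes 120 N, or if a joint passes its speed limit or range.

ROBOT

A 7-joint arm with a two-finger parallel gripper is mounted at the origin on a cart in front of the work surface, level with it; the furniture and walls round the work are solid. World frame = base frame: x ahead of the robot, y to its left, z up, the work surface at z = 0. Lengths are in m, angles in rad, forces in N, time in s.
With the tool pointing down it reaches from about 0.4 to 0.85 m from the base axis. Payload 6.9 kg.
Tool frame: the origin (TCP) lies on the mounting face of the last link; the fingertips stand 173 mm ahead of it and the grasp point (between the pads) lies 155 mm ahead of it; z points along the fingers, y is the line along which they close (so a half turn about z gives the same grasp; the last joint's range is limited). The gripper opens to 85 mm and grips with 20 to 120 N. Pads are 22 mm wide; open, the fingers measure 114 mm over their backs; the gripper's body (76 mm by 85 mm) begins 54 mm behind the grasp point. The pads swing forward as they close: fully open they stand 13 mm farther back than shut.
Start: joints at [-1.111, 0.507, -0.238, 1.5, 0.126, 1.149, -0.155], TCP at [0.217, 0.586, 0.405] pointing down, gripper open.
Joint ranges: [-3.08, 3.08], [-0.24, 2.05], [-1.43, 1.35], [0, 2.5], [-1.52, 4.66], [0.17, 1.96], [-2.89, 2.89]. Speed limits (rad/s): [2.39, 2.39, 3.14, 3.14, 3.14, 3.14, 3.14].

INTERFACE

Orientations are given as a unit quaternion [w, x, y, z].
In Python, from station import telemetry, viewer, order gives the robot as it stands.
- The arm moves only by the tool jog_arm, never from a script. Its arguments are lists of equal length, an entry for each row: "xyz": the shift along the tool's x, y, z in units of 0.02 m (1.0 is 0.02 m), a list of three; "spin": the turn about the tool's z in units of 5 degrees (1.0 is 5 degrees). A call has 1 to 8 rows; each row shifts and turns the commanded pose from where the row before left it, along the tool's axes as they then stand; what a row does not reach is not made up. A row lasts 1/10 s, in which the tool goes at most 50 mm and 8.59 degrees, less where a joint would pass 70% of its speed; a pose out of reach is approached as far as the arm can. A call with a number of a shift or a turn outside -1 to 1 is refused whole. A call with a gripper value outside its range is refused whole. "grip" is the closure, from -1 (fully open) to 1 (shut), so that 0 is half open, set as the call begins (left out, the last holds). The fingers move at their own pace and stop on an object; "grip_force" is the grip in N (left out, the last holds). Time passes only in rows, so rows that do not move let the fingers close. It gives the time, the measured TCP pose, the force, the opening and the grip force at its end, in the units of the state.
- telemetry.get_state(): the state, without advancing time (a new reading comes with each control period).
- viewer.capture(name): name is "side" or "top"; returns the picture (400x640x3 uint8, red, green, blue); there is no depth.
- viewer.calibration(name): a dict with "camera_matrix" (3x3 intrinsics, pixels), "view" (4x4, takes a point from world to camera coordinates). Camera axes: x right, y up, looking along -z (the intrinsics and any distortion apply to the point x, -y, -z); pixel columns grow to the right and rows downward; lengths in m; the calibration is good to about 2 mm. A picture is of the moment at which its call begins. calibration takes no time and is no camera call.
- order.hand_in(): hands the job in; it is judged then, once.
The state is a dict: "t": time; "joint_pos": joint angles; "qd": joint speeds; "tau": joint torques, N m; "tcp_pos": TCP position; "tool_rot": TCP orientation; "force": force on the tool from outside, world axes, zero at the start; "ft_torque": the same for the moment, N m; "grip_width": finger opening in m; "grasp_force": force on a finger pad.
Only numpy, scipy, OpenCV 4.12 (cv2) and the standard library are available. Lean on these libraries where they do the work, as an engineer would, in place of code of your own. Each camera call takes 0.05 s, during which the arm holds its last target. There are 200 camera calls.

## Working session

There is one attempt and no reset: what is moved stays moved. The work goes in short steps, Python scripts to look and compute and a tool call to move; the robot and the scene stay as the last step left them, time stands still between calls to the robot, and variables do not carry over. Pictures are saved under pics/ and viewed, at most 10 in all, crops included, and the job is handed in when it is done.

Besides the shell and the picture viewer there is one more tool, called after "Request:" in YAML: its name, and indented under it one key for each argument. jog_arm: Moves the arm, as the interface text tells. Its arguments: {"type":"object","properties":{"xyz":{"type":"array"},"spin":{"type":"array"},"grip":{"type":"number"},"grip_force":{"type":"number"}},"required":["xyz","spin"]}

```bash
mkdir -p pics
python3 - <<'E'
from station import telemetry, viewer
import cv2, numpy as np
np.set_printoptions(precision=4,suppress=True)
for n in ("side","top"):
    im=viewer.capture(n); cv2.imwrite(f"pics/{n}0.png",im[:,:,::-1])
    c=viewer.calibration(n); print(n,c)
s=telemetry.get_state(); print(s)
E
```

```text
side {'camera_matrix': array([[435.0221,   0.    , 316.4925],
       [  0.    , 435.0221, 197.9665],
       [  0.    ,   0.    ,   1.    ]]), 'view': array([[ 0.9148, -0.4033, -0.0215, -0.4643],
       [ 0.2634,  0.5554,  0.7887, -0.2457],
       [-0.3061, -0.7272,  0.6144, -0.766 ],
       [ 0.    ,  0.    ,  0.    ,  1.    ]])}
top {'camera_matrix': array([[426.015 ,   0.    , 316.2089],
       [  0.    , 426.015 , 198.4346],
       [  0.    ,   0.    ,   1.    ]]), 'view': array([[ 0.0014, -0.9998, -0.022 ,  0.026 ],
       [ 0.9858, -0.0023,  0.1682, -0.5296],
       [-0.1682, -0.022 ,  0.9855, -0.9221],
       [ 0.    ,  0.    ,  0.    ,  1.    ]])}
{'t': 0.1, 'joint_pos': array([-1.1115,  0.5083, -0.2375,  1.5011,  0.1258,  1.1489, -0.1548]), 'qd': array([ 0.0007, -0.0031,  0.0004, -0.0016, -0.0012,  0.001 , -0.    ]), 'tau': array([ -0.0048, -62.1831,  -2.1949, -25.0204,   0.0123,   0.0078,
         0.0001]), 'tcp_pos': array([0.2166, 0.5861, 0.4039]), 'tool_rot': array([-0.0001,  0.176 ,  0.9844, -0.0008]), 'force': array([-0.0224, -0.0879,  0.2205]), 'ft_torque': array([ 0.004 , -0.0107, -0.0324]), 'grasp_force': 0.0, 'grip_width': 0.08512099330000503}
```

View pics/side0.png

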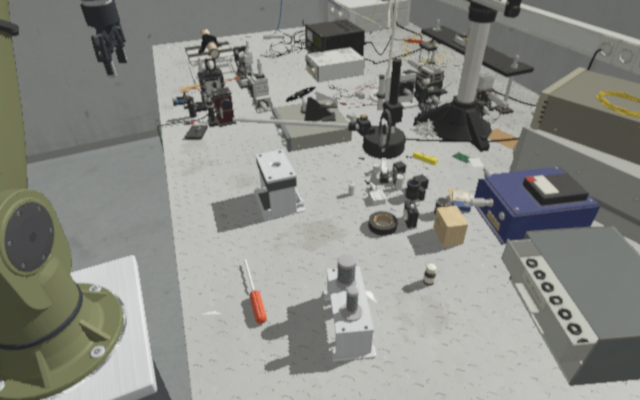

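View pics/top0.png

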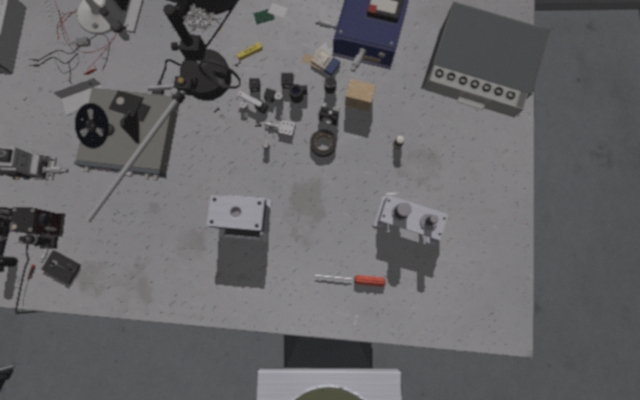

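The side view shows the stand at about (277,180) and the rack at about (350,310). The thick punch is at (346,265) and the slim one at (352,298). In the top view the stand's hole is at about (236,211), the thick punch at (402,209) and the slim at (431,221).

Run:
```python
import cv2, numpy as np
s=cv2.imread("pics/side0.png"); t=cv2.imread("pics/top0.png")
a=cv2.resize(t[185:255,370:460],None,fx=4.4,fy=4.4,interpolation=cv2.INTER_CUBIC)
b=cv2.resize(t[185:255,195:285],None,fx=4.4,fy=4.4,interpolation=cv2.INTER_CUBIC)
c=cv2.resize(s[250:320,310:400],None,fx=4.4,fy=4.4,interpolation=cv2.INTER_CUBIC)
d=cv2.resize(s[145:215,235:325],None,fx=4.4,fy=4.4,interpolation=cv2.INTER_CUBIC)
cv2.imwrite("pics/crop0.png",np.vstack([np.hstack([a,b]),np.hstack([c,d])])[:600,:800])
```

```text
(no output)
```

View pics/crop0.png

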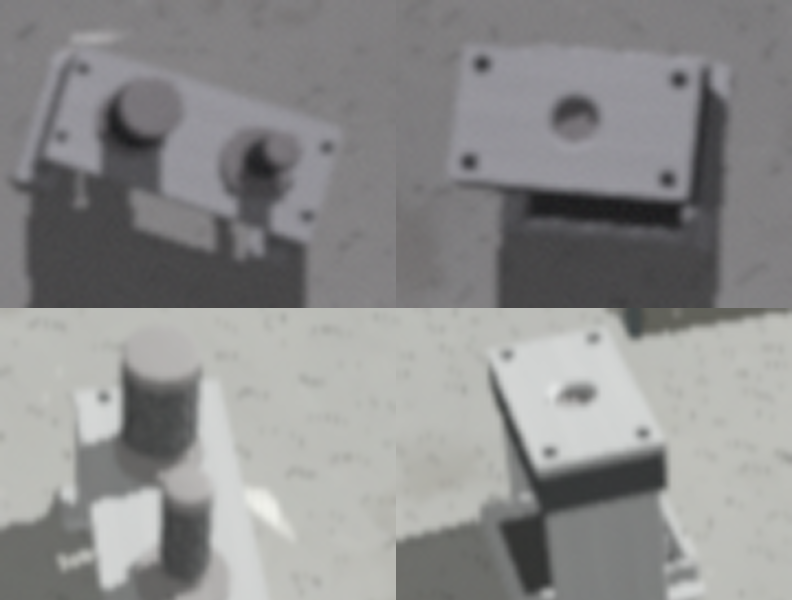

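The crops show the slim handle's top at (281,150) in the top view and (186,487) in the side view. The thick top is at (151,108) and (162,356). The hole is at (575,118) and (577,393), with four screws around it.

```bash
cat > h.py <<'E'
import numpy as np
from station import viewer
np.set_printoptions(precision=4,suppress=True)
def ray(n,uv):
    c=viewer.calibration(n); V=c["view"]; K=c["camera_matrix"]
    d=np.linalg.solve(K,[uv[0],uv[1],1.]); d=V[:3,:3].T@np.array([d[0],-d[1],-d[2]])
    return -V[:3,:3].T@V[:3,3], d/np.linalg.norm(d)
def plane(n,uv,z):
    o,d=ray(n,uv); return o+d*(z-o[2])/d[2]
def tri(r):
    A=sum(np.eye(3)-np.outer(d,d) for o,d in r); b=sum((np.eye(3)-np.outer(d,d))@o for o,d in r)
    return np.linalg.solve(A,b)
def px(n,p):
    c=viewer.calibration(n); q=c["view"]@np.append(p,1); v=c["camera_matrix"]@[q[0],-q[1],-q[2]]; return v[:2]/v[2]
E
python3 - <<'E'
from h import *
f=lambda u,v,x0,y0,ox,oy:((u-ox+.5)/4.4-.5+x0,(v-oy+.5)/4.4-.5+y0)
T=lambda u,v:f(u,v,370,185,0,0); H=lambda u,v:f(u,v,195,185,396,0)
S=lambda u,v:f(u,v,310,250,0,308); D=lambda u,v:f(u,v,235,145,396,308)
for nm,a,b,z in (("slim",T(281,150),S(186,487),.127),("thick",T(151,108),S(162,356),.127),("hole",H(575,118),D(577,393),.108)):
    print(nm,plane("top",a,z),plane("side",b,z),tri([ray("top",a),ray("side",b)]))
st=[plane("top",H(*q),.108) for q in ((482,64),(679,79),(469,161),(667,178))]
sd=[plane("side",D(*q),.108) for q in ((507,355),(594,338),(549,452),(643,433))]
print(np.mean(st,0),np.mean(sd,0)); print(np.array(st),np.array(sd))
E
```

```text
slim [ 0.473  -0.2162  0.127 ] [ 0.4735 -0.2198  0.127 ] [ 0.4741 -0.2173  0.1238]
thick [ 0.4928 -0.1567  0.127 ] [ 0.4945 -0.1597  0.127 ] [ 0.4944 -0.1575  0.1245]
hole [0.4913 0.1958 0.108 ] [0.4942 0.1944 0.108 ] [0.4929 0.1956 0.1073]
[0.4902 0.1962 0.108 ] [0.4923 0.1956 0.108 ]
[[0.5178 0.2419 0.108 ]
 [0.5102 0.146  0.108 ]
 [0.4706 0.2462 0.108 ]
 [0.4623 0.1506 0.108 ]] [[0.4727 0.2454 0.108 ]
 [0.5206 0.2413 0.108 ]
 [0.4638 0.1502 0.108 ]
 [0.512  0.1455 0.108 ]]
```

Request:
jog_arm:
  xyz:
    - [-1, -0.5, 0]
    - [-1, -0.5, 0]
    - [-1, -0.5, 0]
    - [-1, -0.5, 0]
    - [-1, -0.5, 0]
    - [-1, -0.5, 0]
    - [-1, -0.5, 0]
    - [-1, -0.5, 0]
  spin: [0, 0, 0, 0, 0, 0, 0, 0]

```text
t: 0.9
tcp_pos: [0.3394, 0.455, 0.4043]
tool_rot: [-0.0, 0.176, 0.984, -0.0]
force: [-0.1, 1.1, -0.6]
grip_width: 0.0856
grasp_force: 0.0
```

Request:
jog_arm:
  xyz:
    - [-1, -0.5, 0]
    - [-1, -0.5, 0]
    - [-1, -0.5, 0]
    - [-1, -0.5, 0]
    - [-1, -0.5, 0]
    - [-1, -0.5, 0]
    - [-1, -0.5, 0]
    - [0, 0, 0]
  spin: [1, 1, 1, 1, 1, 1, 1, 1]

```text
t: 1.7
tcp_pos: [0.4128, 0.3166, 0.4045]
tool_rot: [0.001, 0.506, 0.863, -0.001]
force: [0.5, -1.0, -0.3]
grip_width: 0.0854
grasp_force: 0.0
```

Request:
jog_arm:
  xyz:
    - [-1, 0.2, 0]
    - [-1, 0.2, 0]
    - [-1, 0.2, 0]
    - [-1, 0.2, 0]
    - [-1, 0.2, 0]
    - [-1, 0.2, 0]
    - [-1, 0.2, 0]
    - [-1, 0.2, 0]
  spin: [1, 1, 1, 1, 1, 1, 1, 1]

```text
t: 2.5
tcp_pos: [0.4757, 0.1724, 0.4043]
tool_rot: [-0.0, 0.769, 0.64, -0.0]
force: [0.5, -0.0, -0.1]
grip_width: 0.0852
grasp_force: 0.0
```

Request:
jog_arm:
  xyz:
    - [-1, 0.4, 0]
    - [-1, 0.4, 0]
    - [-1, 0.4, 0]
    - [-1, 0.4, 0]
    - [-1, 0.4, 0]
    - [-1, 0.4, 0]
    - [-1, 0.4, 0]
    - [-1, 0.4, 0]
  spin: [1, 0.6, 0, 0, 0, 0, 0, 0]

```text
t: 3.3
tcp_pos: [0.49, 0.0005, 0.4045]
tool_rot: [-0.0, 0.81, 0.586, -0.0]
force: [0.8, -0.1, -1.4]
grip_width: 0.0854
grasp_force: 0.0
```

```bash
cat >> h.py <<'E'
from scipy.spatial.transform import Rotation as Ro
def todo(target, s=None):
    "units in tool axes from present TCP to bring TCP to target"
    from station import telemetry
    s=s or telemetry.get_state(); R=Ro.from_quat(s["tool_rot"],scalar_first=True).as_matrix()
    print("t",s["t"],"tcp",s["tcp_pos"],"yaw_y",np.degrees(np.arctan2(R[1,1],R[0,1])),"z",R[:,2],"q",s["joint_pos"],"F",s["force"],"w",s["grip_width"],s["grasp_force"])
    print("units",R.T@(np.array(target)-s["tcp_pos"])/.02)
E
python3 -c "
from h import *
todo([.473,-.218,.30])"
```

```text
t 3.3 tcp [0.49   0.0005 0.4045] yaw_y -18.25316312711706 z [-0.0004  0.     -1.    ] q [-0.2587  0.3054  0.2789  1.8493 -0.0985  1.0007 -0.2573] F [ 0.8351 -0.0922 -1.3502] w 0.08535039203159085 0.0
units [-10.6434   2.6151   5.2277]
```

Request:
jog_arm:
  xyz:
    - [-1, 0.2, 0.5]
    - [-1, 0.2, 0.5]
    - [-1, 0.2, 0.5]
    - [-1, 0.2, 0.5]
    - [-1, 0.2, 0.5]
    - [-1, 0.2, 0.5]
    - [-1, 0.2, 0.5]
    - [-1, 0.2, 0.5]
  spin: [0, 0, 0, 0, 0, 0, 0, 0]

```text
t: 4.1
tcp_pos: [0.4701, -0.1613, 0.3242]
tool_rot: [-0.0, 0.81, 0.586, -0.0]
force: [0.5, 0.6, 0.0]
grip_width: 0.0852
grasp_force: 0.0
```

Request:
jog_arm:
  xyz:
    - [-1, 0.5, 0.2]
    - [-0.8, 0.4, 0]
    - [0, 0, 0]
    - [0, 0, 0]
    - [0, 0, 0]
  spin: [0, 0, 0, 0, 0]

```text
t: 4.6
tcp_pos: [0.4762, -0.1991, 0.3206]
tool_rot: [-0.0, 0.81, 0.586, 0.0]
force: [-1.1, 0.8, -0.2]
grip_width: 0.0854
grasp_force: 0.0
```

```bash
python3 -c "
from h import *
import cv2
todo([.473,-.218,.26])
s=viewer.capture('side');t=viewer.capture('top')
cv2.imwrite('pics/c1.png',np.hstack([cv2.resize(s[230:350,290:410],(400,400),interpolation=2),cv2.resize(t[160:280,360:480],(400,400),interpolation=2)])[:,:,::-1])"
```

```text
t 4.6 tcp [ 0.4762 -0.1991  0.3206] yaw_y -18.210558641828683 z [-0.0004  0.0008 -1.    ] q [ 0.149   0.4422  0.2889  1.9082 -0.1691  0.8153  0.2102] F [-1.079   0.8406 -0.2304] w 0.08542265571077491 0.0
units [-0.9487  0.1466  3.0291]
```

View pics/c1.png

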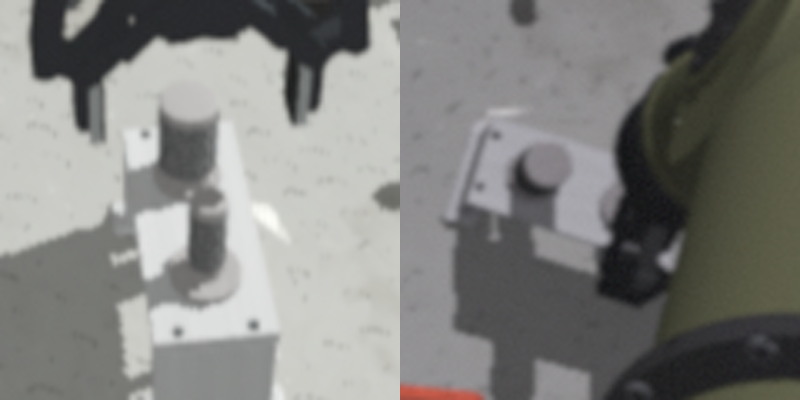

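The side crop shows the fingers straddling the rack above both punches. The slim handle is at crop (208,230), about 19 mm further along -x of the tool.

Request:
jog_arm:
  xyz:
    - [-0.5, 0.1, 0]
    - [-0.5, 0.05, 0]
    - [0, 0, 0]
    - [0, 0, 0.5]
    - [0, 0, 0.5]
  spin: [0, 0, 0, 0, 0]

```text
t: 5.2
tcp_pos: [0.4728, -0.2198, 0.3]
tool_rot: [0.0, 0.81, 0.586, 0.0]
force: [0.1, 0.5, 0.3]
grip_width: 0.086
grasp_force: 0.0
```

```bash
python3 -c "
from h import *
import cv2
todo([.473,-.218,.26])
# projected jaw line and handle top in side view
print(px('side',[.473,-.218,.127]))
s=viewer.capture('side')
cv2.imwrite('pics/c2.png',cv2.resize(s[230:350,290:410],(600,600),interpolation=2)[:,:,::-1])"
```

```text
t 5.2 tcp [ 0.4728 -0.2198  0.3   ] yaw_y -18.274648859475814 z [ 0.0003  0.0002 -1.    ] q [ 0.1974  0.4758  0.2799  1.9202 -0.1832  0.7698  0.2609] F [0.0656 0.469  0.2621] w 0.08600513805609272 0.0
units [ 0.0883 -0.0213  1.9978]
[351.0607 289.599 ]
```

View pics/c2.png

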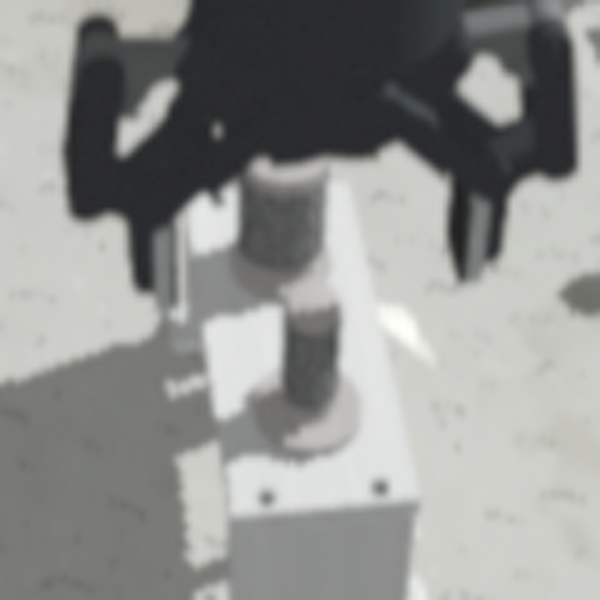

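Everything lines up: the handle sits midway between the pads.

Request:
jog_arm:
  xyz:
    - [0, 0, 0.5]
    - [0, 0, 0.5]
    - [0, 0, 0.5]
    - [0, 0, 0.5]
    - [0, 0, 0]
    - [0, 0, 0]
  spin: [0, 0, 0, 0, 0, 0]

```text
t: 5.85
tcp_pos: [0.4728, -0.22, 0.2604]
tool_rot: [-0.0, 0.81, 0.586, -0.0]
force: [0.3, 0.2, 0.6]
grip_width: 0.0852
grasp_force: 0.0
```

Request:
jog_arm:
  xyz:
    - [0, 0, 0]
    - [0, 0, 0]
    - [0, 0, 0]
    - [0, 0, 0]
    - [0, 0, 0]
    - [0, 0, 0]
    - [0, 0, 0]
    - [0, 0, 0]
  spin: [0, 0, 0, 0, 0, 0, 0, 0]
  grip: 1
  grip_force: 80

```text
t: 6.65
tcp_pos: [0.4729, -0.22, 0.261]
tool_rot: [0.0, 0.81, 0.586, 0.0]
force: [-0.9, 0.5, 4.9]
grip_width: 0.0161
grasp_force: 77.8
```

Request:
jog_arm:
  xyz:
    - [0, 0, -0.3]
    - [0, 0, -0.6]
    - [0, 0, -0.8]
    - [0, 0, -0.8]
    - [0, 0, -0.8]
    - [0, 0, -0.8]
    - [0, 0, -0.7]
    - [0, 0, -0.4]
  spin: [0, 0, 0, 0, 0, 0, 0, 0]

```text
t: 7.45
tcp_pos: [0.4729, -0.2201, 0.3665]
tool_rot: [0.001, 0.81, 0.586, 0.0]
force: [1.4, 0.1, -1.5]
grip_width: 0.0161
grasp_force: 78.0
```

```bash
python3 -c "
from h import *
import cv2
todo([.4915,.196,.365])
s=viewer.capture('side');t=viewer.capture('top')
cv2.imwrite('pics/c3.png',np.hstack([cv2.resize(s[190:340,280:430],(400,400),interpolation=2),cv2.resize(t[140:290,350:500],(400,400),interpolation=2)])[:,:,::-1])"
```

```text
t 7.45 tcp [ 0.4729 -0.2201  0.3665] yaw_y -18.28013510515335 z [ 0.0017 -0.0008 -1.    ] q [ 0.1727  0.3955  0.3083  1.8341 -0.1462  0.9321  0.2268] F [ 1.3595  0.1139 -1.5322] w 0.016079046395791267 77.9844617843628
units [20.0478 -5.6408  0.0589]
```

View pics/c3.png

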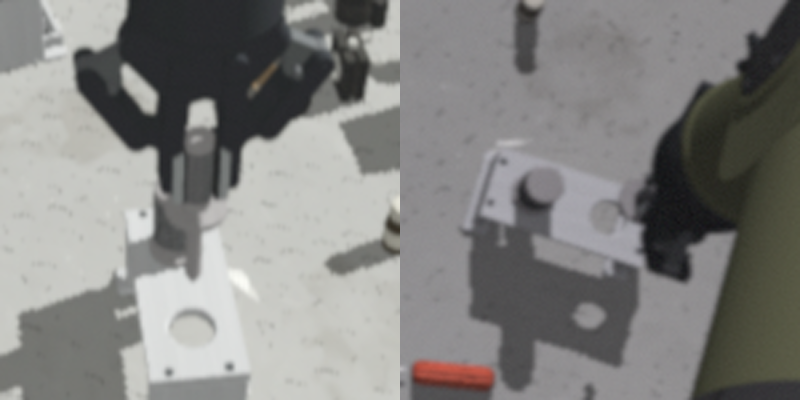

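The punch is held and its tip is at crop (193,275), clear of the rack hole at (190,325). I'll raise it further so it passes over the thick punch, then carry it across.

Request:
jog_arm:
  xyz:
    - [0, 0, -0.8]
    - [0, 0, -0.8]
    - [0.3, 0, -0.6]
    - [0.6, -0.2, 0]
    - [0.9, -0.25, 0]
    - [0.9, -0.25, 0]
    - [0.9, -0.25, 0]
    - [0.9, -0.25, 0]
  spin: [0, 0, 0, 0, 0, 0, 0, 0]

```text
t: 8.35
tcp_pos: [0.478, -0.1249, 0.4076]
tool_rot: [-0.001, 0.81, 0.586, -0.0]
force: [0.0, 0.0, -1.4]
grip_width: 0.0164
grasp_force: 78.1
```

Request:
jog_arm:
  xyz:
    - [0.9, -0.25, 0]
    - [0.9, -0.25, 0]
    - [0.9, -0.25, 0]
    - [0.9, -0.25, 0]
    - [0.9, -0.25, 0]
    - [0.9, -0.25, 0]
    - [0.9, -0.25, 0]
    - [0.9, -0.25, 0]
  spin: [0, 0, 0, 0, 0, 0, 0, 0]

```text
t: 9.15
tcp_pos: [0.4848, 0.0243, 0.4077]
tool_rot: [-0.001, 0.81, 0.586, -0.001]
force: [0.7, 0.1, -2.1]
grip_width: 0.0157
grasp_force: 78.1
```

Request:
jog_arm:
  xyz:
    - [0.9, -0.25, 0]
    - [0.9, -0.25, 0]
    - [0.9, -0.25, 0]
    - [0.9, -0.25, 0]
    - [0.9, -0.3, 0]
    - [0.7, -0.3, 0]
    - [0, 0, 0]
    - [0, 0, 0]
  spin: [0, 0, 0, 0, 0, 0, 0, 0]

```text
t: 9.95
tcp_pos: [0.4871, 0.1315, 0.4079]
tool_rot: [-0.0, 0.81, 0.586, -0.001]
force: [-0.3, -0.8, -1.2]
grip_width: 0.0161
grasp_force: 78.1
```

```bash
python3 -c "
from h import *
todo([.4915,.196,.375])"
```

```text
t 9.95 tcp [0.4871 0.1315 0.4079] yaw_y -18.19265715837269 z [-0.0014 -0.0007 -1.    ] q [-0.4604  0.3202  0.2023  1.8088 -0.0739  1.0215 -0.547 ] F [-0.2982 -0.8007 -1.1616] w 0.016135389745905795 78.0846118927002
units [ 3.1352 -0.7971  1.6438]
```

Request:
jog_arm:
  xyz:
    - [0.7, -0.2, 0.3]
    - [0.8, -0.2, 0.4]
    - [0.8, -0.2, 0.4]
    - [0.8, -0.2, 0.3]
    - [0, 0, 0]
    - [0, 0, 0]
    - [0, 0, 0]
  spin: [0, 0, 0, 0, 0, 0, 0]

```text
t: 10.65
tcp_pos: [0.4921, 0.1945, 0.3808]
tool_rot: [0.0, 0.811, 0.586, -0.0]
force: [0.4, 0.2, -1.0]
grip_width: 0.0162
grasp_force: 78.1
```

```bash
python3 -c "
from h import *
import cv2
todo([.4915,.196,.375])
s=viewer.capture('side');t=viewer.capture('top')
cv2.imwrite('pics/s4.png',s[:,:,::-1]);cv2.imwrite('pics/t4.png',t[:,:,::-1])
cv2.imwrite('pics/c4.png',np.hstack([cv2.resize(s[100:220,220:340],(400,400),interpolation=2),cv2.resize(t[150:270,180:300],(400,400),interpolation=2)])[:,:,::-1])"
```

```text
t 10.65 tcp [0.4921 0.1945 0.3808] yaw_y -18.308542464620057 z [ 0.0002 -0.0006 -1.    ] q [-0.55    0.3825  0.1811  1.7926 -0.0806  0.9737 -0.6558] F [ 0.3815  0.188  -1.0176] w 0.016150100375947028 78.08412194252014
units [ 0.0622 -0.0508  0.288 ]
```

View pics/c4.png

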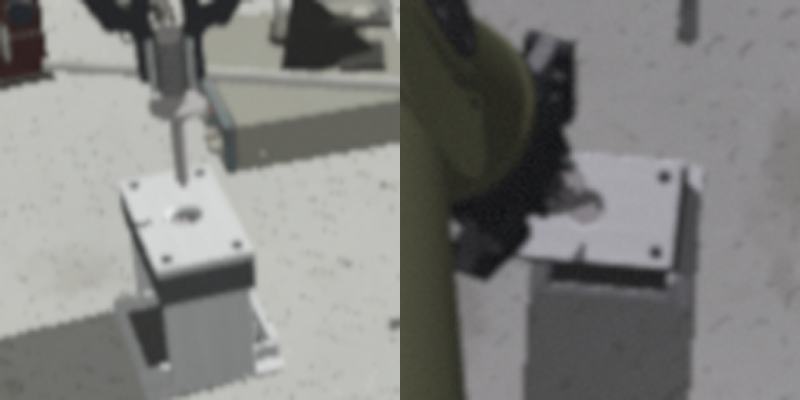

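In the side crop the shank runs from (178,115) to the tip at about (181,183), with the hole at (187,214). The top view is partly hidden by the arm, with the hole at about (587,208). I'll compare the shank with the vertical through the TCP.

Run:
```python
from h import *
import cv2
for z in (.13,.15,.185,.19,.22,.247):
    p=[.4921,.1945,z]; print(z,(px('side',p)-[220,100])/.3,(px('top',p)-[180,150])/.3)
print('hole',(px('side',[.4915,.196,.108])-[220,100])/.3,(px('top',[.4915,.196,.108])-[180,150])/.3)
s=cv2.imread('pics/s4.png',0).astype(float)
# shank edges by row
for r in range(135,157,2):
    print(r,s[r,266:284].astype(int))
s=cv2.imread('pics/s4.png');t=cv2.imread('pics/t4.png')
cv2.imwrite('pics/c5.png',np.hstack([cv2.resize(s[110:175,245:310],(400,400),interpolation=2),cv2.resize(t[180:245,210:275],(400,400),interpolation=2)]))
```

```text
0.13 [180.2662 186.4717] [178.958  198.6162]
0.15 [177.8215 161.0081] [171.9369 193.9217]
0.185 [173.3904 114.8524] [158.8447 185.1676]
0.19 [172.7409 108.0866] [156.8846 183.8571]
0.22 [168.7528  66.546 ] [144.6125 175.6514]
0.247 [165.0248  27.715 ] [132.7574 167.7246]
hole [181.3265 212.8698] [183.9464 204.4826]
135 [164 149 132 122 118 110 113 118 122 134 150 163 169 159 137 115  98  86]
137 [188 186 183 182 173 130 104 104 125 165 184 187 187 185 174 138 110 100]
139 [189 188 189 188 178 137 107 108 131 166 184 189 188 188 185 171 154 146]
141 [188 186 182 186 180 147 113 107 126 159 182 188 187 187 180 153 133 131]
143 [189 188 186 185 180 153 116 107 123 155 182 188 188 188 187 177 151 154]
145 [189 189 188 184 183 164 124 107 118 150 179 186 187 188 188 184 167 144]
147 [189 190 189 189 187 176 133 108 115 145 174 182 187 187 181 182 187 186]
149 [189 189 189 187 183 178 144 111 112 139 172 190 193 193 192 197 199 194]
151 [193 195 197 198 200 195 165 121 111 134 174 195 177 153 152 183 204 204]
153 [210 210 211 211 212 206 176 132 112 130 170 200 198 192 196 207 212 210]
155 [212 212 212 211 212 212 207 189 153 158 193 209 212 212 213 214 214 213]
```

View pics/c5.png

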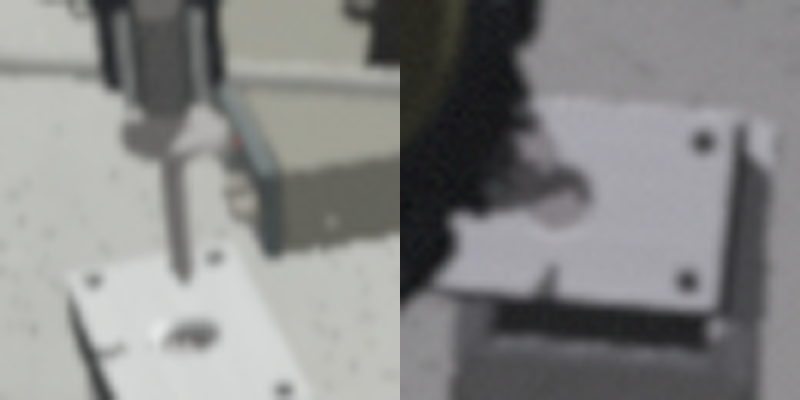

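The shank is upright and within about 1 mm of the hole axis, so I'll go down.

Request:
jog_arm:
  xyz:
    - [0.05, -0.05, 0.3]
    - [0, 0, 0.4]
    - [0, 0, 0.4]
    - [0, 0, 0.4]
    - [0, 0, 0.2]
    - [0, 0, 0]
  spin: [0, 0, 0, 0, 0, 0]

```text
t: 11.35
tcp_pos: [0.4912, 0.1962, 0.3459]
tool_rot: [-0.0, 0.81, 0.586, -0.001]
force: [0.7, -0.8, -1.6]
grip_width: 0.016
grasp_force: 78.2
```

Request:
jog_arm:
  xyz:
    - [0, 0, 0.3]
    - [0, 0, 0.3]
    - [0, 0, 0.3]
    - [0, 0, 0.3]
    - [0, 0, 0.2]
    - [0, 0, 0.2]
    - [0, 0, 0.1]
    - [0, 0, 0]
  spin: [0, 0, 0, 0, 0, 0, 0, 0]

```text
t: 12.15
tcp_pos: [0.4911, 0.1956, 0.3121]
tool_rot: [0.0, 0.811, 0.586, -0.001]
force: [-1.0, -0.1, -1.8]
grip_width: 0.0164
grasp_force: 78.0
```

Request:
jog_arm:
  xyz:
    - [0, 0, 0.2]
    - [0, 0, 0.2]
    - [0, 0, 0.15]
    - [0, 0, 0.1]
    - [0, 0, 0]
    - [0, 0, 0]
  spin: [0, 0, 0, 0, 0, 0]

```text
t: 12.75
tcp_pos: [0.4913, 0.1962, 0.2997]
tool_rot: [0.0, 0.81, 0.586, -0.0]
force: [0.1, -0.1, -1.1]
grip_width: 0.0163
grasp_force: 78.1
```

```bash
python3 -c "
from h import *
import cv2
todo([.4915,.196,.299])
s=viewer.capture('side')
cv2.imwrite('pics/c6.png',cv2.resize(s[110:230,220:340],(600,600),interpolation=2)[:,:,::-1])"
```

```text
t 12.75 tcp [0.4913 0.1962 0.2997] yaw_y -18.271749412778554 z [-0.     -0.0001 -1.    ] q [-0.5364  0.4764  0.1617  1.9002 -0.1059  0.7732 -0.6354] F [ 0.1037 -0.1388 -1.0557] w 0.01626845058607149 78.14314842224121
units [-0.0089  0.0125  0.0339]
```

View pics/c6.png

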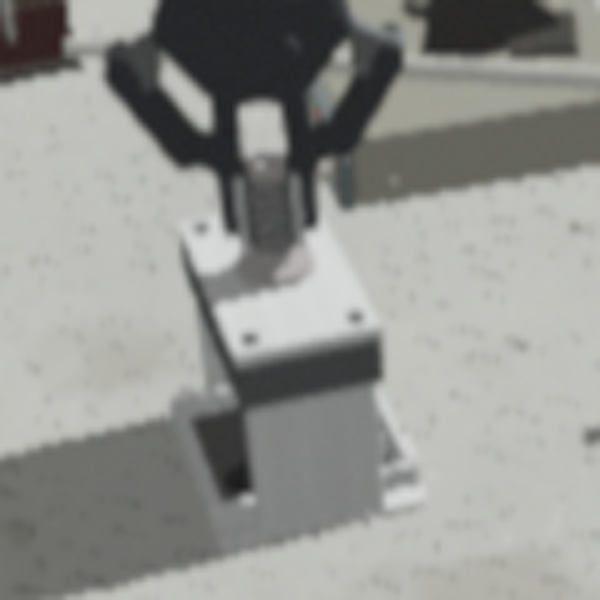

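The collar is at crop (275,265), on or just above the stand's top. There is no contact force yet, so I'll press it home gently.

Request:
jog_arm:
  xyz:
    - [0, 0, 0.05]
    - [0, 0, 0.05]
    - [0, 0, 0]
    - [0, 0, 0]
  spin: [0, 0, 0, 0]

```text
t: 13.2
tcp_pos: [0.4913, 0.1962, 0.299]
tool_rot: [-0.0, 0.81, 0.586, 0.001]
force: [-3.6, -0.9, 11.3]
grip_width: 0.016
grasp_force: 79.8
```

The collar is seated at the predicted height with 11 N. Now I'll release and back away.

Request:
jog_arm:
  xyz:
    - [0, 0, 0]
    - [0, 0, 0]
    - [0, 0, 0]
    - [0, 0, 0]
    - [0, 0, 0]
    - [0, 0, 0]
    - [0, 0, 0]
    - [0, 0, 0]
  spin: [0, 0, 0, 0, 0, 0, 0, 0]
  grip: -1

```text
t: 14.0
tcp_pos: [0.4913, 0.1962, 0.2976]
tool_rot: [0.0, 0.81, 0.586, -0.0]
force: [-0.3, -0.1, 0.2]
grip_width: 0.0852
grasp_force: 0.0
```

Request:
jog_arm:
  xyz:
    - [0, 0, -0.3]
    - [0, 0, -0.6]
    - [0, 0, -0.9]
    - [0, 0, -0.9]
    - [0, 0, -0.9]
    - [0, 0, -0.9]
    - [0, 0, -0.9]
    - [0, 0, -0.5]
  spin: [0, 0, 0, 0, 0, 0, 0, 0]

```text
t: 14.8
tcp_pos: [0.4914, 0.1961, 0.4182]
tool_rot: [0.0, 0.81, 0.586, 0.001]
force: [1.2, 0.1, -0.2]
grip_width: 0.0855
grasp_force: 0.0
```

Request:
jog_arm:
  xyz:
    - [-0.9, 0, 0]
    - [-0.9, 0, 0]
    - [-0.9, 0, 0]
    - [-0.9, 0, 0]
    - [-0.9, 0, 0]
    - [-0.9, 0, 0]
    - [-0.5, 0, 0]
    - [0, 0, 0]
  spin: [0, 0, 0, 0, 0, 0, 0, 0]

```text
t: 15.6
tcp_pos: [0.4537, 0.0823, 0.4157]
tool_rot: [0.0, 0.811, 0.585, -0.0]
force: [-0.2, 0.2, -0.8]
grip_width: 0.0855
grasp_force: 0.0
```

```bash
python3 -c "
from h import *
import cv2
s=viewer.capture('side');t=viewer.capture('top')
cv2.imwrite('pics/c7.png',np.hstack([cv2.resize(s[110:230,220:340],(400,400),interpolation=2),cv2.resize(t[150:270,180:300],(400,400),interpolation=2)])[:,:,::-1])"
```

```text
(no output)
```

View pics/c7.png

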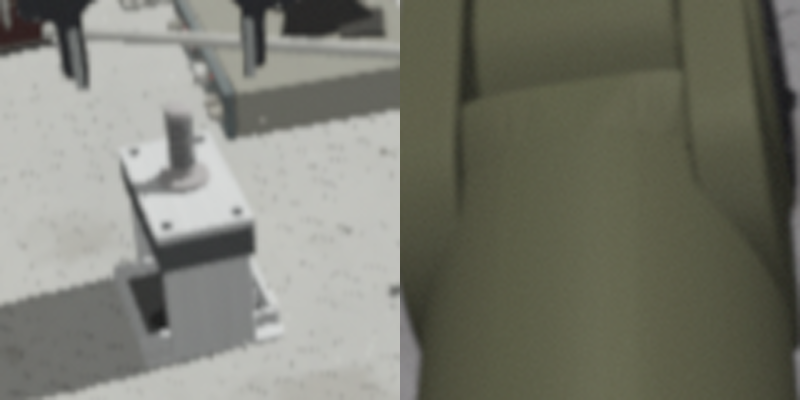

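The punch stands upright with its collar flat on the stand, and the gripper is clear. I've used all 10 picture views, so I'll check the plug numerically by differencing the tray gaps against the first picture.

Run:
```python
from h import *
import cv2
a=cv2.imread('pics/side0.png').astype(int); b=viewer.capture('side')[:,:,::-1].astype(int)
for z in (.006,.017,.028,.05,.07,.089): print(z,px('side',[.4915,.196,z]))
d=np.abs(a-b).sum(2)
n,l,st,c=cv2.connectedComponentsWithStats((d>45).astype(np.uint8))
for i in range(1,n):
    x,y,w,h,A=st[i]
    if A>=4 and 235<x<330 and 140<y<235: print(st[i],c[i])
print(a[183:218:2,252:276,1]); print(b[183:218:2,252:276,1])
```

```text
0.006 [277.8026 199.0505]
0.017 [277.455  195.4579]
0.028 [277.1029 191.8186]
0.05 [276.3848 184.3967]
0.07 [275.7154 177.4781]
0.089 [275.0644 170.7487]
[259 143  24  27 301] [271.9568 157.6711]
[266 204   3   4  11] [267.0909 205.6364]
[[180 181 182 181 179 179 174 178 164 138 129 123 102  70  68  91  98  92
   85  81  72  67  64  61]
 [185 185 186 186 185 184 183 183 172 141 129 128 120  92  63  55  57  57
   57  57  56  57  57  56]
 [188 187 187 182 170 170 173 177 167 141 136 154 161 145 102  64  56  56
   57  57  57  56  56  57]
 [189 184 168 154 144 139 134 138 142 136 129 133 136 132 117  86  61  58
   57  56  57  59  61  65]
 [185 175 142 125 124 123 124 123 122 123 122 118 108 104  97  77  64  74
   85  93 103 106 111 113]
 [141 144 128 122 122 118 104  89  78  74  70  64  60  58  55  55  73 107
  123 127 128 128 127 128]
 [106 109 112 117 120 117  97  68  54  52  53  54  54  54  53  55  68 102
  125 129 129 129 128 127]
 [108 105 109 112 117 121 115  89  62  54  53  53  52  53  52  54  64  94
  121 129 129 129 128 127]
 [108 108 109 110 115 118 121 112  82  59  53  54  53 
[... 2075 characters left out ...]
11 111 110 111 112 114 120 124 119  94  65  52  38  33  30  32  54
   95 125 133 133 132 131]
 [112 112 112 112 111 112 114 119 121 123 115  87  59  45  36  35  38  53
   90 122 131 132 132 131]
 [111 111 111 111 111 112 112 113 118 122 123 111  86  75  80 101 142 163
  161 138 131 132 133 131]
 [112 112 111 112 111 111 112 112 115 120 126 128 125 125 128 131 139 144
  139 129 130 131 131 131]
 [106 104 104 108 105 109 112 112 112 116 125 129 130 129 129 128 129 129
  128 125 130 131 132 131]
 [111 110 110 110 110 111 112 112 112 114 120 125 125 128 127 126 125 126
  126 125 129 131 130 131]
 [112 112 112 111 112 112 111 111 112 112 114 121 126 126 126 127 129 132
  130 129 128 128 124 123]]
```

A new dark object shows on the tray floor at (267,205). It wasn't there at the start, so the plug has dropped. Handing in.

```bash
python3 -c "
from station import order
print(order.hand_in())"
```

```text
the job is handed in; nothing more can be done
None
```

I've handed the job in at about 16 s: the slim punch stands in the access hole with its collar on the stand's top, and the thick punch is still in the rack. I judge the plug to be in the tray from a new dark shape on the tray floor and no resistance at full depth; I had no clear view of the plug itself.

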